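Try the incubator lid, free its catch if caught, and hold the lid open

ROBOT

A 6-joint arm with a two-finger parallel gripper is mounted at the origin on a cart in front of the work surface, level with it; the furniture and walls round the work are solid. World frame = base frame: x ahead of the robot, y to its left, z up, the work surface at z = 0. Lengths are in m, angles in rad, forces in N, time in s.
With the tool pointing down it reaches from about 0.375 to 0.9 m from the base axis. Payload 3.1 kg.
Tool frame: the origin (TCP) lies on the centre line of the jaws, within the pads' length; the fingertips stand robot.nose_length ahead of it and the grasp point (between the pads) lies 6 mm ahead of it (robot.nose_length is the distance from the TCP to the fingertips, in m); z points along the fingers, y is the line along which they close (so a half turn about z gives the same grasp; the last joint's range is limited). The gripper opens to 87 mm and grips with 3 to 60 N. Pads are 19 mm wide; open, the fingers measure 117 mm over their backs; the gripper's body (75 mm by 190 mm) begins 51 mm behind the grasp point.
Start: joints at [-1.435, 0.527, 1.433, -0, 1.181, -0.178], TCP at [0.193, -0.594, 0.248] pointing down, gripper open.
Joint ranges: [-3.08, 3.08], [-0.75, 2.2], [0.22, 2.44], [-1.43, 4.57], [0, 2.65], [-2.85, 2.85]. Speed limits (rad/s): [2.79, 2.79, 3.14, 3.14, 3.14, 3.14].

INTERFACE

Orientations are given as a unit quaternion [x, y, z, w].
In Python, from rig import robot gives the robot as it stands.
- The arm moves only by the shell command python3 -m crank 'ROWS' [FORCE]. ROWS is JSON, one flat list of numbers, 7 for each row, row after row: the shift along the tool's x, y, z in mm, then the turn, a rotation vector about the tool's x, y, z in degrees, then the closure in counts, from 0 (fully open) to 255 (shut). In form: [x, y, z, ax, ay, az, fingers, x, y, z, ax, ay, az, fingers, ...]. A call has exactly 5 rows; each row is the pose to reach, as a shift and turn from the pose commanded when the call began, along the tool's axes at that moment; what a row does not reach only later rows make up. A row lasts 1/12 s, in which the tool goes at most 41.7 mm and 7.16 degrees, less where a joint would pass 70% of its speed; a pose out of reach is approached as far as the arm can. A call with a gripper value outside its range is refused whole. The fingers move at their own pace and stop on an object; FORCE is the grip in N (left out, the last holds). Time passes only in rows, so rows that repeat a pose let the fingers close, or fill a call up. It gives the time, the measured TCP pose, the force, the opening and the grip force at its end, in the units of the state.
- robot.get_obs(): the state, without advancing time (a new reading comes with each control period).
- robot.camera(name): name is "scene" or "top" or "wrist"; returns a dict with "pixels" (420x560x3 uint8, red, green, blue), "intrinsics" (3x3 intrinsics, pixels), "extrinsics" (4x4, takes a point from camera to world coordinates); the wrist camera has in their place "mount" (4x4, takes a point from camera to tool coordinates, whose origin is the TCP and whose axes are the flange's). Camera axes: x right, y down, z forward; pixel columns grow to the right and rows downward; lengths in m; the calibration is good to about 2 mm. A picture is of the moment at which its call begins: read the wrist's pose just before it. There is no depth.
- robot.hand_in(): hands the job in; it is judged then, once.
The state is a dict: "time": time; "q": joint angles; "joint_velocities": joint speeds; "joint_torque": joint torques, N m; "position": TCP position; "tool_rot": TCP orientation; "ft_force": force on the tool from outside, world axes, zero at the start; "moment": the same for the moment, N m; "grip_width": finger opening in m; "grip_force": force on a finger pad.
Only numpy, scipy, OpenCV 4.12 (cv2) and the standard library are available. Lean on these libraries where they do the work, as an engineer would, in place of code of your own. Each camera call takes 0.05 s, during which the arm holds its last target. There are 200 camera calls.

TASK

The small block incubator's lid falls shut by itself and its catch sometimes hangs up. Try the lid by its bar handle before you touch the catch slide; if it is caught, do not force it but push the slide across to free it, then swing the lid about half way up to upright (roughly 50 degrees) without letting it drop, and finish still holding it there so that the vials can be taken out. Leave the things beside the incubator where they stand.

Things in the scene. Friction and masses are not known exactly. Their poses are not given: they have to be found in the camera images.
- incubator: White block incubator, fixed, 130 (x) x 245 (y) x 87 mm high; yaw varies by 0.25 rad about x pointing away from the robot. Origin at table height; housing from -65 to 65 mm in its x, -140 to 105 mm in its y. The lid (126 x 162 mm) covers y > -69 mm; the strip y = -140 to -71 mm is a fixed flat deck, 87 mm high, level with the lid, that carries the catch slide.
- lid_hinge (a point): Point on the lid's hinge axis, at (0, 95, 80) mm in the incubator's frame; the axis runs along the incubator's x. Mind the arm: a wall shelf with small hooks overhangs the table's rear from 0.56 m ahead of the robot's base, its underside 0.47 m up.
- lid (a joint): Lid angle in rad: 0 shut, grows as its free edge (incubator -y side) rises and swings over to +y; stop at 1.35. No stay: let go, it falls shut from any angle. Lifting takes about 1.5 N at the bar. If caught it rises 0.02 rad (3 mm) lightly, then stops on a stiff spring (0.04 rad at most); if free it goes on rising. Which of the two cannot be seen from outside.
- lid_bar (a point): Centre of the lid's handle: round steel bar, diameter 12 mm, along the incubator's x, 64 mm clear between its posts, 29 mm free under it. Lid shut: at (0, -40, 122) mm in the incubator's frame (135 mm across, 42 mm up from the hinge); moves with the lid about the hinge axis, radius 141 mm. Being round, it can turn between the finger pads as the lid swings.
- tongue: Small steel sprung striker under the lid's free edge, inside the housing and out of sight, that the hidden bolt catches; its origin is the lid's, on the hinge, and it turns with the lid.
- slide (a joint): Travel of the catch slide in m: about 0 (0 to 0.003) at its home near the robot's end of its slot, 0.025 pushed fully across along the incubator's +x. Takes about 3.5 N to push and stays where it is left. Past 0.016 the lid is freed; the bolt stays back when the slide is let go.
- slide_tab (a point): Centre of the top of the catch slide's black upright tab, 14 (x) x 12 (y) mm, standing 24 mm above the deck (top 111 mm above the table); at home at (-22, -112, 111) mm in the incubator's frame.
- timer: White bench timer with three keys, 62 x 64 x 20 mm, loose, beside the hinge edge; origin at the centre of its underside. Leave alone.
- specimen_jar: Specimen jar with screw lid, diameter 66, 59 mm high, loose, beside the deck; origin at the centre of its underside. Leave alone.
- plaster_roll: Roll of plaster tape, diameter 45, 25 mm high, loose, near the timer; origin at the centre of its underside. Leave alone.

How it is judged:
By the outcome, as a careful person would: the job done as asked, in the order asked, and still so for the second after the job is handed in, while the arm keeps its last pose, push and grip.
It also fails if it takes over 64 s, if anything falls off the work surface, if the arm or the gripper's body presses on something with over 40 N, if the wrist force passes 120 N, or if a joint passes its speed limit or range.

## Working session

There is one attempt and no reset: what is moved stays moved. The work goes in short steps, Python scripts to look and compute and a shell command to move; the robot and the scene stay as the last step left them, time stands still between calls to the robot, and variables do not carry over. Pictures are saved under pics/ and viewed, at most 10 in all, crops included, and the job is handed in when it is done.

```bash
mkdir -p pics; ls; python3 - <<'E'
from rig import robot
import cv2
for n in("scene","top"):
    c=robot.camera(n);cv2.imwrite(f"pics/{n}0.png",c["pixels"][:,:,::-1]);print(n,c["intrinsics"].tolist(),c["extrinsics"].round(4).tolist() if hasattr(c["extrinsics"],'round') else c["extrinsics"])
print(robot.get_obs(),robot.nose_length)
c=robot.camera("wrist");print(c["mount"],c["intrinsics"])
E
```

```text
pics
scene [[505.34672860581617, 0.0, 281.6946630363613], [0.0, 505.34672860581617, 210.43736224370716], [0.0, 0.0, 1.0]] [[-0.8592, -0.3714, 0.3519, 0.0293], [-0.5115, 0.6375, -0.5762, 0.7291], [-0.0103, -0.675, -0.7377, 1.066], [0.0, 0.0, 0.0, 1.0]]
top [[386.7002084179375, 0.0, 275.01271632308965], [0.0, 386.7002084179375, 206.54721527883976], [0.0, 0.0, 1.0]] [[0.0081, -0.9937, 0.112, 0.4251], [-0.9998, -0.0102, -0.0186, -0.002], [0.0196, -0.1118, -0.9935, 0.9699], [0.0, 0.0, 0.0, 1.0]]
{'time': 0.1, 'q': array([-1.43549835e+00,  5.28393460e-01,  1.43375236e+00, -3.67895537e-05,
        1.18141135e+00, -1.78496876e-01]), 'joint_velocities': array([-0.00142281, -0.00214218, -0.00339256,  0.0007701 , -0.00075564,
        0.00072082]), 'joint_torque': array([-4.04328739e-04, -4.40986097e+01, -1.77150589e+01,  6.33687736e-02,
        5.33748034e-02, -5.05046876e-05]), 'position': array([ 0.19285669, -0.59386455,  0.24666394]), 'tool_rot': array([ 9.87715257e-01,  1.56261337e-01,  4.20764489e-06, -9.82397222e-04]), 'ft_force': array([-0.3842999 ,  0.13269685,  0.40618022]), 'moment': array([ 0.00307077, -0.035438  ,  0.0210753 ]), 'grip_force': 0.0, 'grip_width': 0.08739119640157914} 0.025
[[-9.16932096e-04 -9.69199326e-01 -2.46275915e-01  6.64898026e-02]
 [ 9.99999578e-01 -8.74080286e-04 -2.83315097e-04  2.42120936e-04]
 [ 5.93238791e-05 -2.46276071e-01  9.69199718e-01 -1.37664366e-01]
 [ 0.00000000e+00  0.00000000e+00  0.00000000e+00  1.00000000e+00]] [[307.15177038   0.         276.54014591]
 [  0.         307.15177038 212.07158543]
 [  0.           0.           1.        ]]
```

View pics/top0.png

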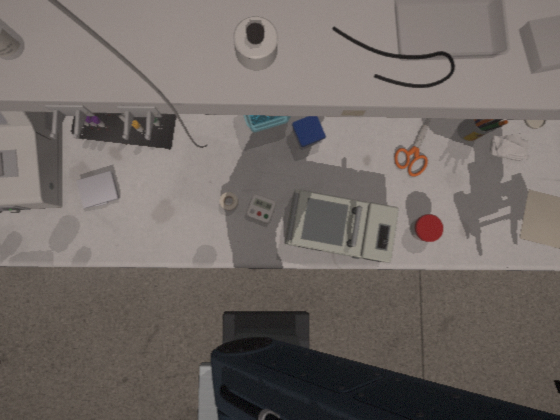

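View pics/scene0.png

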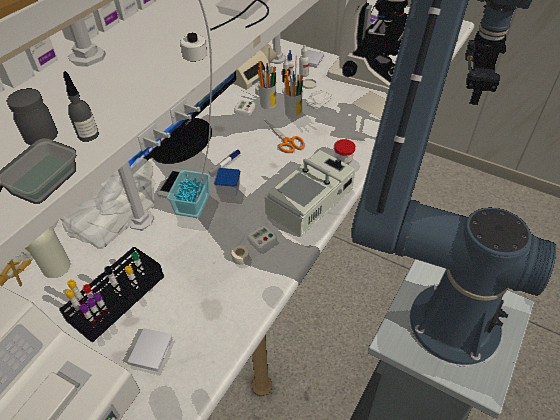

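The top view shows the incubator at about (345,226): bar near (353,226), dark slide slot near (383,237), jar at (429,228), timer at (261,209) and roll at (229,201). I'll zoom in for accuracy.

```bash
cat > h.py <<'E'
import numpy as np
from scipy.spatial.transform import Rotation as R
def ray(c,uv,z,T=None):
    T=np.array(c["extrinsics"] if T is None else T);d=T[:3,:3]@np.linalg.solve(np.array(c["intrinsics"]),[*uv,1]);o=T[:3,3]
    return o+d*(z-o[2])/d[2]
E
python3 - <<'E'
import cv2
i=cv2.imread("pics/top0.png")[180:275,275:410];cv2.imwrite("pics/z.png",cv2.resize(i,None,fx=5.9,fy=5.9,interpolation=cv2.INTER_CUBIC))
E
```

```text
(no output)
```

View pics/z.png

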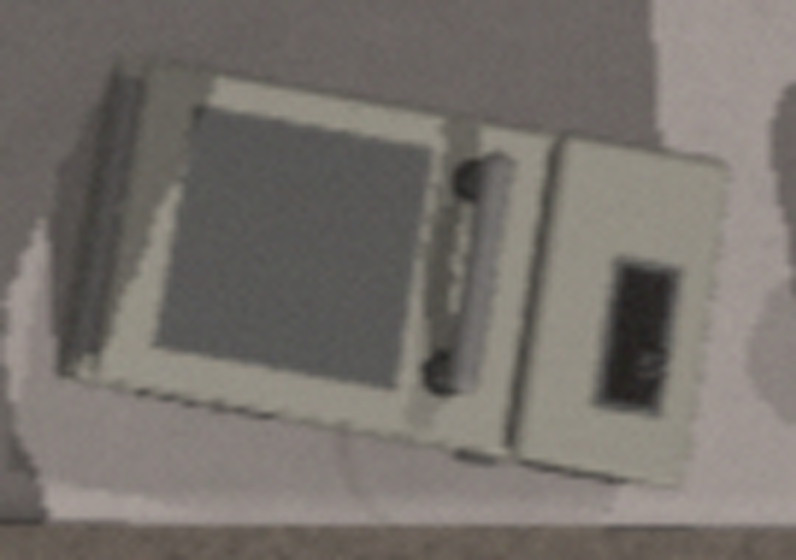

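Zoomed crop: deck corners (727,162) and (683,487), lid/deck seam (560,137)–(515,457), bar ends (500,158) and (464,390), slide slot (640,335).

```bash
python3 - <<'E'
from h import *; from rig import robot
c=robot.camera("top")
f=lambda u,v,z:ray(c,(275+(u+.5)/5.9-.5,180+(v+.5)/5.9-.5),z)
A=f(727,162,.087);B=f(683,487,.087);S1=f(558,135,.087);S2=f(513,457,.087);b1=f(500,158,.125);b2=f(464,390,.125)
for p,q in((A,B),(S1,S2),(b1,b2)):
    d=p-q;print(p.round(4),q.round(4),np.linalg.norm(d),np.arctan2(d[1],d[0]),(p+q)/2)
d=(A-B)+(S1-S2);yaw=np.arctan2(d[1],d[0])
M=lambda a:R.from_euler('z',a).as_matrix()
o=np.mean([(A+B)/2-M(yaw)@[0,-.140,.087],(S1+S2)/2-M(yaw)@[0,-.070,.087],(b1+b2)/2-M(yaw)@[0,-.04,.125]],0)
print(yaw,o)
for n,p in dict(bar=[0,-.04,.122],tab=[-.022,-.112,.111],hinge=[0,.095,.08]).items():print(n,o+M(yaw)@p)
E
```

```text
[ 0.5264 -0.3025  0.087 ] [ 0.4001 -0.2819  0.087 ] 0.1279530415285004 -0.16135937288413488 [ 0.46327929 -0.29219298  0.087     ]
[ 0.5364 -0.2361  0.087 ] [ 0.4111 -0.2163  0.087 ] 0.12685416741318145 -0.15707943689654638 [ 0.47374197 -0.22619315  0.087     ]
[ 0.5227 -0.2041  0.125 ] [ 0.4361 -0.1893  0.125 ] 0.0878002338673067 -0.16931915688416907 [ 0.47942083 -0.19665254  0.125     ]
-0.1592286336677968 [ 4.85360421e-01 -1.56067067e-01 -1.85037171e-17]
bar [ 0.47901815 -0.19556106  0.122     ]
tab [ 0.44588038 -0.26316201  0.111     ]
hinge [ 0.5004233  -0.06226883  0.08      ]
```

```bash
python3 -m crank '[33,-24,0,0,0,0,0, 66,-48,0,0,0,0,0, 99,-72,0,0,0,0,0, 132,-96,0,0,0,0,0, 165,-120,0,0,0,0,0]'; python3 -m crank '[33,-24,0,0,0,0,0, 66,-48,0,0,0,0,0, 99,-72,0,0,0,0,0, 132,-96,0,0,0,0,0, 165,-120,0,0,0,0,0]'; python3 -m crank '[22,-17,0,0,0,6,0, 43,-34,0,0,0,12,0, 65,-50,0,0,0,18,0, 65,-50,0,0,0,24,0, 65,-50,0,0,0,27,0]'
python3 - <<'E'
from h import *; from rig import robot; import cv2
o=robot.get_obs();print(o["position"],R.from_quat(o["tool_rot"]).as_matrix().round(3).tolist(),o["q"].round(3),o["ft_force"])
c=robot.camera("wrist");cv2.imwrite("pics/w1.png",c["pixels"][:,:,::-1])
s=robot.camera("scene");cv2.imwrite("pics/s1.png",s["pixels"][:,:,::-1])
E
```

```text
time: 0.62
position: [0.3135, -0.4277, 0.2474]
tool_rot: [0.988, 0.156, 0.0, -0.0]
ft_force: [0.7, -1.6, 0.1]
grip_width: 0.0875
grip_force: 0.0
time: 1.03
position: [0.4335, -0.2625, 0.2476]
tool_rot: [0.988, 0.156, 0.0, 0.0]
ft_force: [1.0, 0.2, -0.8]
grip_width: 0.0874
grip_force: 0.0
time: 1.45
position: [0.4799, -0.1949, 0.2475]
tool_rot: [0.997, -0.079, -0.0, -0.0]
ft_force: [-0.4, 0.7, 0.3]
grip_width: 0.0872
grip_force: 0.0
[ 0.47989722 -0.194941    0.24746491] [[0.987, -0.158, -0.0], [-0.158, -0.987, 0.0], [-0.0, -0.0, -1.0]] [-0.602  0.384  1.699  0.     1.059  1.127] [-0.3832881   0.67348115  0.262081  ]
```

View pics/w1.png

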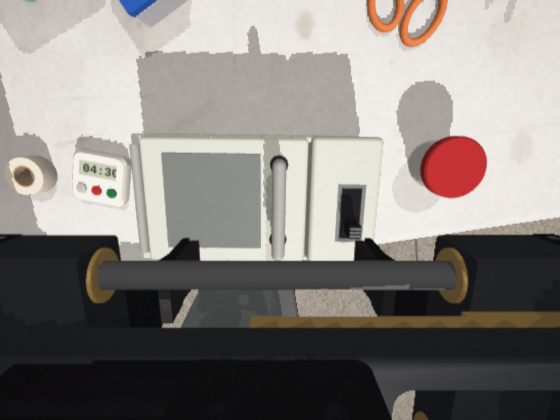

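View pics/s1.png

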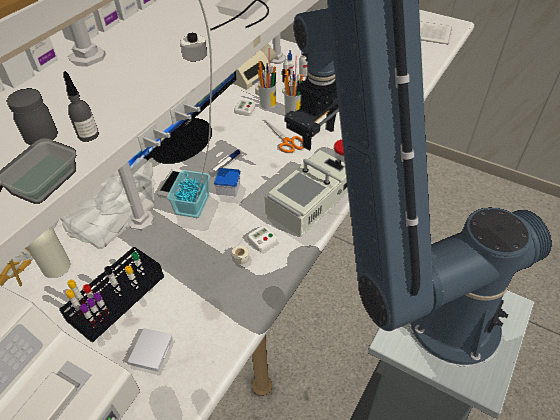

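The wrist view shows the bar vertical at column 279 (posts at rows 162 and 240), with the slide tab at (355,232). The scene view shows the hand above the incubator, clear of the shelf.

```bash
python3 - <<'E'
from h import *; from rig import robot
o=robot.get_obs();c=robot.camera("wrist")
W=np.eye(4);W[:3,:3]=R.from_quat(o["tool_rot"]).as_matrix();W[:3,3]=o["position"]
T=W@c["mount"]
for uv,z in(((279,158),.122),((279,254),.122),((279,203),.122),((354.5,228),.111)):
    p=ray(c,uv,z,T);print(uv,p.round(4),"tool mm",(1000*W[:3,:3].T@(p-o["position"])).round(1))
E
```

```text
(279, 158) [ 0.5253 -0.2058  0.122 ] tool mm [ 47.    2.5 125.5]
(279, 254) [ 0.4395 -0.1924  0.122 ] tool mm [-39.8   2.6 125.5]
(279, 203) [ 0.4868 -0.1998  0.122 ] tool mm [  8.    2.5 125.5]
(354.5, 228) [ 0.4497 -0.2654  0.111 ] tool mm [-18.4  73.1 136.5]
```

```bash
python3 -m crank '[1,2.5,25,0,6,0,120, 2,2.5,45,0,12,0,120, 2,2.5,60,0,12,0,120, 2,2.5,75,0,12,0,120, 2,2.5,85,0,12,0,120]'; python3 - <<'E'
from h import *; from rig import robot
o=robot.get_obs();print(R.from_quat(o["tool_rot"]).as_matrix().round(3).tolist(),o["ft_force"].round(2),o["q"].round(2))
E
python3 -m crank '[-2,0,9,0,0,0,120, -4,0,18,0,0,0,120, -5,0,24,0,0,0,120, -7,0,34,0,0,0,120, -7,0,34,0,0,0,120]'
```

```text
time: 2.02
position: [0.4794, -0.1995, 0.1613]
tool_rot: [0.992, -0.078, 0.103, 0.008]
ft_force: [-0.1, 0.5, -0.2]
grip_width: 0.0617
grip_force: 0.0
[[0.966, -0.157, 0.204], [-0.154, -0.988, -0.032], [0.206, -0.001, -0.979]] [-0.1   0.46 -0.18] [-0.67  0.47  1.92  0.18  0.58  0.92]
time: 2.43
position: [0.4804, -0.1992, 0.1265]
tool_rot: [0.992, -0.078, 0.103, 0.008]
ft_force: [-0.9, -0.1, 0.1]
grip_width: 0.0464
grip_force: 0.0
```

```bash
python3 -m crank '[0,0,0,0,0,0,160, 0,0,0,0,0,0,190, 0,0,0,0,0,0,220, 0,0,0,0,0,0,255, 0,0,0,0,0,0,255]' 20;  python3 -m crank '[0,0,0,0,0,0,255, 0,0,0,0,0,0,255, 0,0,0,0,0,0,255, 0,0,0,0,0,0,255, 0,0,0,0,0,0,255]'
```

```text
time: 2.85
position: [0.4812, -0.1997, 0.1284]
tool_rot: [0.991, -0.078, 0.105, 0.009]
ft_force: [0.1, 0.5, 0.9]
grip_width: 0.0203
grip_force: 0.0
time: 3.27
position: [0.4814, -0.1968, 0.1282]
tool_rot: [0.991, -0.079, 0.104, 0.006]
ft_force: [6.1, 9.7, 3.4]
grip_width: 0.0111
grip_force: 20.1
```

```bash
python3 -m crank '[0,-1.5,0,0,0,0,255, 0,-3,0,0,0,0,255, 0,-3,0,0,0,0,255, 0,-3,0,0,0,0,255, 0,-3,0,0,0,0,255]'; echo LIFT; python3 -m crank '[0.1,0,-0.5,0,0,0,255, 0.2,0,-1,0,0,0,255, 0.3,0,-1.5,0,0,0,255, 0.4,0,-2,0,0,0,255, 0.4,0,-2,0,0,0,255]'
```

```text
time: 3.68
position: [0.4815, -0.1967, 0.1281]
tool_rot: [0.991, -0.079, 0.104, 0.008]
ft_force: [-0.6, 1.5, 3.2]
grip_width: 0.0115
grip_force: 20.1
LIFT
time: 4.1
position: [0.4815, -0.1963, 0.1297]
tool_rot: [0.991, -0.078, 0.104, 0.008]
ft_force: [2.8, 1.9, -3.4]
grip_width: 0.0114
grip_force: 20.1
```

```bash
python3 -m crank '[0.1,0,-0.5,0,0,0,255, 0.2,-0.2,-1,0,0,0,255, 0.3,-0.3,-1.5,0,0,0,255, 0.4,-0.4,-2,0,0,0,255, 0.4,-0.4,-2,0,0,0,255]'
```

```text
time: 4.52
position: [0.4816, -0.1957, 0.1315]
tool_rot: [0.991, -0.078, 0.104, 0.008]
ft_force: [5.2, 2.7, -5.8]
grip_width: 0.0113
grip_force: 20.1
```

```bash
python3 -m crank '[0.1,0,-0.5,0,0,0,255, 0.2,-0.2,-1,0,0,0,255, 0.3,-0.3,-1.5,0,0,0,255, 0.3,-0.3,-1.5,0,0,0,255, 0.3,-0.3,-1.5,0,0,0,255]'
```

```text
time: 4.93
position: [0.4817, -0.1954, 0.1325]
tool_rot: [0.991, -0.078, 0.104, 0.008]
ft_force: [7.0, 2.8, -11.2]
grip_width: 0.011
grip_force: 20.0
```

```bash
python3 -m crank '[0.1,0,-0.5,0,0,0,255, 0.2,-0.1,-1,0,0,0,255, 0.2,-0.1,-1,0,0,0,255, 0.2,-0.1,-1,0,0,0,255, 0.2,-0.1,-1,0,0,0,255]'
```

```text
time: 5.35
position: [0.4816, -0.1952, 0.1331]
tool_rot: [0.992, -0.078, 0.104, 0.008]
ft_force: [8.2, 2.5, -14.6]
grip_width: 0.0109
grip_force: 20.0
```

Caught: the force climbs about 5 N/mm past 3–4 mm. I'll lower it gently and let go.

```bash
python3 -m crank '[-0.3,0.2,1.5,0,0,0,255, -0.6,0.4,3,0,0,0,255, -1,0.6,4.5,0,0,0,255, -1.1,0.8,6.3,0,0,0,255, -1.1,0.8,6.3,0,0,0,255]'; python3 -m crank '[0,0,0,0,0,0,200, 0,0,0,0,0,0,150, 0,0,0,0,0,0,120, 0,0,0,0,0,0,120, 0,0,0,0,0,0,120]'; python3 -m crank '[0,0,-8,0,0,0,120, 0,0,-20,0,0,0,120, 0,0,-40,0,0,0,160, 0,0,-60,0,-6,0,255, 0,0,-60,0,-12,0,255]';python3 - <<'E'
from h import *; from rig import robot; import cv2
o=robot.get_obs();c=robot.camera("wrist");cv2.imwrite("pics/w2.png",c["pixels"][:,:,::-1])
M=R.from_quat(o["tool_rot"]).as_matrix();print(o["position"],M.round(3).tolist(),o["ft_force"])
for n,p in dict(tabW=[.4497,-.2654,.111],tabT=[.4459,-.2632,.111]).items(): print(n,(1000*M.T@(np.array(p)-o["position"])).round(1))
E
```

```text
time: 5.77
position: [0.4815, -0.1967, 0.1283]
tool_rot: [0.991, -0.078, 0.104, 0.008]
ft_force: [1.3, 1.0, -1.2]
grip_width: 0.0112
grip_force: 20.1
time: 6.18
position: [0.4814, -0.1967, 0.1281]
tool_rot: [0.991, -0.078, 0.104, 0.008]
ft_force: [-0.5, -0.1, -0.1]
grip_width: 0.0369
grip_force: 0.0
time: 6.6
position: [0.4682, -0.1953, 0.1908]
tool_rot: [0.997, -0.08, -0.001, 0.002]
ft_force: [1.3, -0.6, -0.5]
grip_width: 0.0329
grip_force: 0.0
[ 0.46815586 -0.19527708  0.19077868] [[0.987, -0.159, -0.002], [-0.159, -0.987, -0.004], [-0.001, 0.004, -1.0]] [ 1.27890122 -0.6043842  -0.54774501]
tabW [-7.  71.8 80.1]
tabT [-11.1  70.3  80.1]
```

View pics/w2.png

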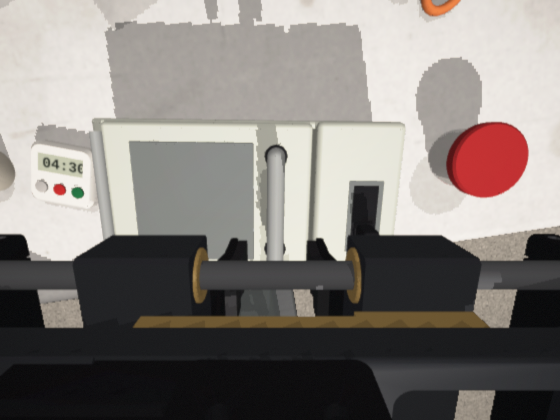

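The tab is hidden behind the fingers here, and the rest looks undisturbed (bar at column 277). I'll go near-side of the tab with closed fingers.

```bash
python3 -m crank '[-10,18,0,0,0,0,255, -20,36,0,0,0,0,255, -30,54,0,0,0,0,255, -42,71,0,0,0,0,255, -42,71,15,0,0,0,255]'; python3 -m crank '[0,0,15,0,0,0,255, 0,0,30,0,0,0,255, 0,0,42,0,0,0,255, 0,0,54,0,0,0,255, 0,0,54,0,0,0,255]';  python3 -m crank '[2,0,0,0,0,0,255, 4,0,0,0,0,0,255, 6,0,0,0,0,0,255, 8,0,0,0,0,0,255, 8,0,0,0,0,0,255]'
```

```text
time: 7.07
position: [0.4161, -0.2612, 0.1734]
tool_rot: [0.997, -0.08, 0.002, 0.002]
ft_force: [0.4, 0.2, -0.2]
grip_width: 0.0021
grip_force: 0.0
time: 7.48
position: [0.4152, -0.2569, 0.1159]
tool_rot: [0.997, -0.079, -0.001, -0.001]
ft_force: [-0.5, 0.0, -0.7]
grip_width: 0.0003
grip_force: 0.0
time: 7.9
position: [0.4255, -0.2599, 0.1185]
tool_rot: [0.997, -0.078, 0.001, 0.001]
ft_force: [-0.2, 0.5, -0.2]
grip_width: -0.0
grip_force: 0.0
```

```bash
python3 -m crank '[1.5,0,0,0,0,0,255, 3,0,0,0,0,0,255, 4.5,0,0,0,0,0,255, 6,0,0,0,0,0,255, 6,0,0,0,0,0,255]';  python3 -m crank '[1.5,0,0,0,0,0,255, 3,0,0,0,0,0,255, 4.5,0,0,0,0,0,255, 6,0,0,0,0,0,255, 6,0,0,0,0,0,255]'; python3 -m crank '[1.5,0,0,0,0,0,255, 3,0,0,0,0,0,255, 4.5,0,0,0,0,0,255, 6,0,0,0,0,0,255, 6,0,0,0,0,0,255]'
```

```text
time: 8.32
position: [0.4302, -0.2602, 0.1178]
tool_rot: [0.997, -0.078, -0.001, -0.0]
ft_force: [-2.4, -0.5, 0.8]
grip_width: 0.0005
grip_force: 0.9
time: 8.73
position: [0.4366, -0.2612, 0.1177]
tool_rot: [0.997, -0.079, 0.0, -0.0]
ft_force: [-1.9, 0.6, 0.9]
grip_width: 0.0008
grip_force: 0.9
time: 9.15
position: [0.4425, -0.2622, 0.1177]
tool_rot: [0.997, -0.079, 0.0, -0.0]
ft_force: [-3.1, -0.3, 0.6]
grip_width: 0.0002
grip_force: 1.4
```

```bash
python3 -m crank '[1.5,0,0,0,0,0,255, 3,0,0,0,0,0,255, 4.5,0,0,0,0,0,255, 6,0,0,0,0,0,255, 6,0,0,0,0,0,255]';  python3 -m crank '[1,0,0,0,0,0,255, 2,0,0,0,0,0,255, 3,0,0,0,0,0,255, 4,0,0,0,0,0,255, 4,0,0,0,0,0,255]'; python3 -m crank '[0.5,0,0,0,0,0,255, 1,0,0,0,0,0,255, 1.5,0,0,0,0,0,255, 2,0,0,0,0,0,255, 2,0,0,0,0,0,255]'
```

```text
time: 9.57
position: [0.4486, -0.2633, 0.1177]
tool_rot: [0.997, -0.079, 0.0, 0.0]
ft_force: [-3.8, -0.9, 0.6]
grip_width: 0.0003
grip_force: 1.4
time: 9.98
position: [0.4525, -0.264, 0.1177]
tool_rot: [0.997, -0.079, 0.0, 0.0]
ft_force: [-3.0, -1.2, 0.3]
grip_width: 0.0005
grip_force: 1.5
time: 10.4
position: [0.4532, -0.264, 0.1177]
tool_rot: [0.997, -0.078, -0.001, -0.0]
ft_force: [-6.3, -1.6, 1.3]
grip_width: 0.0002
grip_force: 3.0
```

Slide at its end stop. Back off, rise and move back above the bar.

```bash
python3 -m crank '[-4,0,0,0,0,0,255, -10,0,-2,0,0,0,255, -10,0,-25,0,0,0,255, -10,0,-50,0,0,0,255, -10,0,-75,0,0,0,255]'; python3 -m crank '[7,-18,0,0,0,0,200, 14,-36,0,0,0,0,120, 21,-54,0,0,6,0,120, 27,-71,0,0,12,0,120, 27,-71,0,0,12,0,120]'
python3 - <<'E'
from h import *; from rig import robot; import cv2
c=robot.camera("top");cv2.imwrite("pics/t2.png",cv2.resize(c["pixels"][180:275,275:410,::-1],None,fx=5.9,fy=5.9,interpolation=cv2.INTER_CUBIC))
o=robot.get_obs();M=R.from_quat(o["tool_rot"]).as_matrix()
g=np.array([.4826,-.1969,.1222]);t=g-.006*M[:,2];print(o["position"],M.round(3).tolist(),(1000*M.T@(t-o["position"])).round(1))
c=robot.camera("wrist");cv2.imwrite("pics/w3.png",c["pixels"][:,:,::-1])
E
```

```text
time: 10.82
position: [0.4445, -0.2621, 0.1934]
tool_rot: [0.997, -0.079, 0.0, -0.001]
ft_force: [0.0, -0.3, -1.4]
grip_width: 0.0007
grip_force: 0.0
time: 11.23
position: [0.4792, -0.1919, 0.1921]
tool_rot: [0.992, -0.078, 0.103, 0.006]
ft_force: [-1.3, 0.6, -0.5]
grip_width: 0.026
grip_force: 0.0
[ 0.48030407 -0.19422154  0.1925512 ] [[0.967, -0.156, 0.203], [-0.153, -0.988, -0.03], [0.205, -0.002, -0.979]] [-11.8   2.4  63.4]
```

View pics/w3.png

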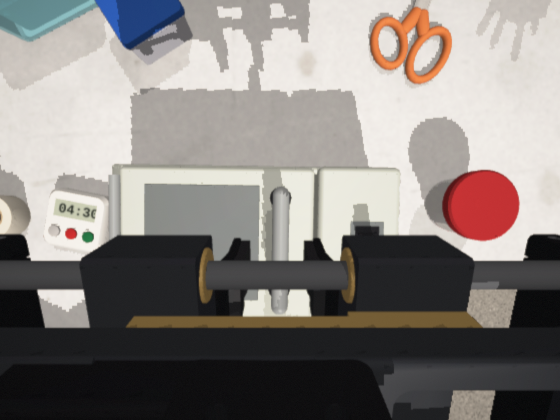

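The slide tab is now at the far end of its slot (367,230), and the bar sits centred between the fingers at column 281.

```bash
python3 -m crank '[-3,1,8,0,0,0,120, -6,2,20,0,0,0,120, -8,2.4,35,0,0,0,120, -10,2.4,50,0,0,0,120, -12,2.4,63,0,0,0,120]';  python3 -m crank '[0,0,0,0,0,0,160, 0,0,0,0,0,0,200, 0,0,0,0,0,0,255, 0,0,0,0,0,0,255, 0,0,0,0,0,0,255]' 25; python3 -m crank '[0,0,0,0,0,0,255, 0,0,0,0,0,0,255, 0,0,0,0,0,0,255, 0,0,0,0,0,0,255, 0,0,0,0,0,0,255]';python3 - <<'E'
from h import *; from rig import robot
o=robot.get_obs();M=R.from_quat(o["tool_rot"]).as_matrix();print(o["position"],o["ft_force"],M.round(3).tolist())
E
```

```text
time: 11.75
position: [0.4841, -0.2011, 0.1275]
tool_rot: [0.991, -0.079, 0.104, 0.009]
ft_force: [0.2, 0.4, -0.1]
grip_width: 0.0458
grip_force: 0.0
time: 12.17
position: [0.4836, -0.1998, 0.1294]
tool_rot: [0.991, -0.078, 0.105, 0.009]
ft_force: [-0.2, 0.2, 0.6]
grip_width: 0.0207
grip_force: 0.0
time: 12.58
position: [0.4837, -0.1972, 0.1293]
tool_rot: [0.991, -0.079, 0.105, 0.007]
ft_force: [5.5, 7.9, 1.6]
grip_width: 0.0107
grip_force: 25.1
[ 0.48371283 -0.19722603  0.12934375] [5.54239271 7.87034449 1.55672071] [[0.966, -0.158, 0.207], [-0.155, -0.987, -0.03], [0.209, -0.003, -0.978]]
```

```bash
python3 - <<'E'
from h import *; from rig import robot
M=R.from_quat(robot.get_obs()["tool_rot"]).as_matrix();a=np.arctan2(42,135);z=R.from_euler('z',-.159).as_matrix()
for t in range(0,53,2):
    b=a+np.radians(t);d=z@[0,135-141.4*np.cos(b),141.4*np.sin(b)-42];print(t,(M.T@d).round(1))
E
```

```text
0 [ 0.  0. -0.]
2 [ 1.  -1.5 -4.6]
4 [ 1.9 -3.3 -9.1]
6 [  2.9  -5.2 -13.6]
8 [  3.8  -7.2 -18. ]
10 [  4.8  -9.4 -22.3]
12 [  5.7 -11.8 -26.5]
14 [  6.6 -14.3 -30.7]
16 [  7.4 -16.9 -34.8]
18 [  8.3 -19.7 -38.7]
20 [  9.1 -22.6 -42.6]
22 [  9.9 -25.7 -46.4]
24 [ 10.7 -28.9 -50.1]
26 [ 11.5 -32.2 -53.6]
28 [ 12.2 -35.7 -57.1]
30 [ 12.9 -39.3 -60.4]
32 [ 13.6 -43.  -63.6]
34 [ 14.2 -46.8 -66.7]
36 [ 14.9 -50.7 -69.6]
38 [ 15.5 -54.7 -72.4]
40 [ 16.  -58.8 -75.1]
42 [ 16.6 -63.  -77.6]
44 [ 17.1 -67.3 -80. ]
46 [ 17.6 -71.7 -82.2]
48 [ 18.  -76.2 -84.3]
50 [ 18.4 -80.7 -86.2]
52 [ 18.8 -85.3 -88. ]
```

```bash
python3 -m crank '[0,-1.5,0,0,0,0,255, 0,-2.5,0,0,0,0,255, 0.5,-3,-2,0,0,0,255, 1,-3.5,-4.5,0,0,0,255, 1,-3.5,-4.5,0,0,0,255]'
```

```text
time: 13.0
position: [0.484, -0.1957, 0.1336]
tool_rot: [0.991, -0.078, 0.105, 0.008]
ft_force: [2.4, 2.0, -3.1]
grip_width: 0.011
grip_force: 25.0
```

```bash
python3 -m crank '[0.5,-0.9,-2.2,0,0,0,255, 0.9,-1.8,-4.5,0,0,0,255, 1.4,-2.7,-6.7,0,0,0,255, 1.9,-3.7,-9,0,0,0,255, 1.9,-3.7,-9,0,0,0,255]'
```

```text
time: 13.42
position: [0.4845, -0.1923, 0.143]
tool_rot: [0.991, -0.078, 0.105, 0.009]
ft_force: [3.7, 0.0, -3.2]
grip_width: 0.0112
grip_force: 25.0
```

The lid is free; I'll keep swinging it along its arc.

```bash
python3 -m crank '[0.9,-2,-4.4,0,0,0,255, 1.9,-4.2,-8.7,0,0,0,255, 2.8,-6.6,-12.9,0,0,0,255, 3.7,-9.1,-17.1,0,0,0,255, 4.5,-11.7,-21.2,0,0,0,255]'; python3 -m crank '[0.9,-2.8,-3.9,0,0,0,255, 1.7,-5.7,-7.8,0,0,0,255, 2.5,-8.8,-11.6,0,0,0,255, 3.3,-12,-15.3,0,0,0,255, 4.1,-15.3,-18.8,0,0,0,255]'
```

```text
time: 13.83
position: [0.4865, -0.1812, 0.1651]
tool_rot: [0.991, -0.078, 0.105, 0.009]
ft_force: [1.8, -5.2, -1.4]
grip_width: 0.0114
grip_force: 25.0
time: 14.25
position: [0.489, -0.1669, 0.1848]
tool_rot: [0.991, -0.078, 0.105, 0.01]
ft_force: [-1.0, -6.7, 2.7]
grip_width: 0.0113
grip_force: 25.0
```

```bash
python3 -m crank '[0.7,-3,-4,0,0,0,255, 1.4,-6.1,-7.8,0,0,0,255, 2.1,-9.8,-11,0,0,0,255, 2.7,-13.6,-14.1,0,0,0,255, 3.4,-17.5,-17,0,0,0,255]'; python3 -m crank '[0.6,-4,-2.8,0,0,0,255, 1.1,-8.1,-5.5,0,0,0,255, 1.7,-12.3,-8,0,0,0,255, 2.2,-16.6,-10.4,0,0,0,255, 2.7,-21,-12.6,0,0,0,255]'; python3 - <<'E'
from rig import robot; import cv2
for n in("scene","wrist"):
    c=robot.camera(n);cv2.imwrite(f"pics/{n}5.png",c["pixels"][:,:,::-1])
print(robot.get_obs()["position"],robot.get_obs()["q"].round(2))
E
```

```text
time: 14.67
position: [0.492, -0.1493, 0.2022]
tool_rot: [0.991, -0.078, 0.106, 0.01]
ft_force: [-0.8, -6.8, 3.8]
grip_width: 0.011
grip_force: 25.0
time: 15.08
position: [0.4956, -0.1291, 0.2157]
tool_rot: [0.991, -0.078, 0.106, 0.011]
ft_force: [0.6, -5.6, 4.9]
grip_width: 0.0112
grip_force: 25.0
[ 0.49569231 -0.1285967   0.21592094] [-0.51  0.36  1.89  0.11  0.69  1.14]
```

View pics/scene5.png

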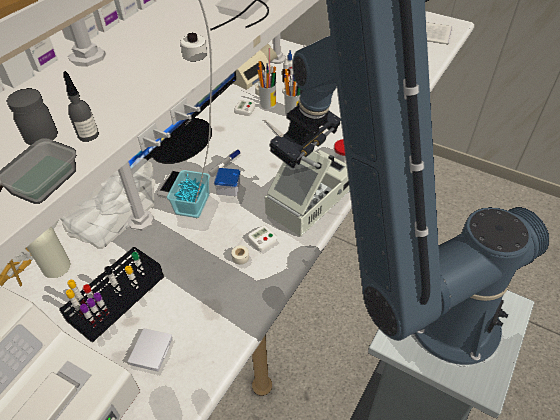

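The scene view shows the lid held up by the bar (315,155), with timer (262,238), roll (240,255) and jar still in place. By geometry the lid is at about 46–47°, so a few degrees more.

```bash
python3 -m crank '[0.2,-2.2,-1.2,0,0,0,255, 0.4,-4.5,-2.3,0,0,0,255, 0.6,-6.5,-3.2,0,0,0,255, 0.7,-8,-3.8,0,0,0,255, 0.7,-8,-3.8,0,0,0,255]'; python3 -m crank '[0,0,0,0,0,0,255, 0,0,0,0,0,0,255, 0,0,0,0,0,0,255, 0,0,0,0,0,0,255, 0,0,0,0,0,0,255]'; python3 - <<'E'
from h import *; from rig import robot
o=robot.get_obs();g=o["position"]+.006*R.from_quat(o["tool_rot"]).as_matrix()[:,2]
d=R.from_euler('z',.159).as_matrix()@(g-[.5004,-.0623,.08]);print(d,np.hypot(d[1],d[2]),np.degrees(np.arctan2(d[2],-d[1]))-17.3)
E
```

```text
time: 15.6
position: [0.497, -0.1207, 0.2196]
tool_rot: [0.991, -0.078, 0.107, 0.01]
ft_force: [0.9, -6.1, 5.9]
grip_width: 0.011
grip_force: 25.0
time: 16.02
position: [0.497, -0.121, 0.2195]
tool_rot: [0.991, -0.078, 0.107, 0.01]
ft_force: [0.5, -5.8, 6.6]
grip_width: 0.0113
grip_force: 25.0
[ 0.00721605 -0.05846775  0.13363719] 0.14586766351028255 49.07009051711864
```

Steady at about 49–50°, gripped at 25 N.

```bash
python3 -c "
from rig import robot
print(robot.hand_in())"
```

```text
the job is handed in; nothing more can be done
None
```

I tried the lid by its bar first and found it caught, so I lowered it, pushed the slide across to its stop, and swung the lid up to about 49°; the job is handed in with the arm still holding it there, and the timer, roll and jar undisturbed as far as the camera views show.

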